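# Let the resin-mould lift down and draw the mould out

## Task

The hydraulic lift is still holding a resin mould up under the curing lamp. Take the wooden safety block out from under the raised platen and leave it on the bench clear of the lift, then crack the release valve open with its lever just far enough that the platen sinks slowly all the way down (never faster than about 5 cm a second, and with the mould level on it). Finally swing the lever fully home to close the valve and draw the mould tray by its bail straight along until all of it is on the plywood board; leave the cup, bottle, jar and can where they stand.

Things in the scene. Friction and masses are not known exactly. Their poses are not given: they have to be found in the camera images.
- lift_base (a point): The lift: a fixed bench machine; grey base plate 130 x 405 x 12 mm from y -165 to 240. Origin on the bench under the platen's centre; +y runs along the machine from platen to board, +x away from the robot (yaw within 0.25 rad), z up. Offsets called 'lift' are in this frame, in mm. Under the platen stands a ram cylinder of radius 32, up to height 46.
- platen_top (a point): Centre of the top face of the aluminium platen, 120 x 140 x 12 mm, at lift 0, 0. Height 117 mm when raised, 62 mm when fully down (3 mm above the board).
- board_top (a point): Centre of the top face of the fixed plywood board, at lift x 0, y 153, height 59 mm: it spans x -60 to 60 and y 73 to 233, and ends in a low stop from y 233 to 239 that is 75 mm high.
- lamp_head (a point): Centre of the fixed curing lamp's head, 110 x 44 x 29 mm, over the platen at lift x 22, y -50, heights 227 to 256 mm, on a post at x 90, y -50. A gripper coming down from above has no room there.
- ram (a joint): How far the platen has sunk, m: 0 raised (start), 0.055 fully down. With the valve home it stays put; it starts to sink once the valve is open by 0.15 to 0.42 rad (varies, hidden) and sinks faster by about 20 mm/s for each further 0.1 rad, to 60 to 80 mm/s wide open. Closing the valve stops it.
- valve (a joint): Angle of the release lever, rad: 0 home (closed, against its stop, the lever parallel to lift +y); positive as its tip swings towards lift +x, in over the board; 1.2 at most. It stays where it is left (0.25 Nm of friction, about 3 N at the lever's end). Starts at 0 to 0.05.
- valve_pivot (a point): Axis of the release lever (vertical), at lift x -95, y 100, height 88 mm, on a 36 mm square post.
- valve_tip (a point): Centre of the 18 mm ball at the end of the release lever, 115 mm from the pivot and at the same height; the lever is a level steel rod 12 mm thick.
- block_mid (a point): Centre of the wooden safety block, 30 x 120 x 60 mm (x, y, z of its own frame; 0.16 kg). At the start it stands on the base plate (centre 42 mm above the bench), roughly along lift y, with its +y end some 30 mm under the raised platen, which is 33 mm above it; the rest sticks out at the lift's -y end.
- mould_base (a point): Centre of the underside of the mould tray: steel tray 88 x 125 x 6 mm (x, y, z), on it a white mould block 80 x 92 mm reaching height 28 mm, from y -60 to 32 mm. 0.4 kg. Loose on the platen, roughly in line with the lift. Fully on the board when its centre is at lift y 136 to 170.
- mould_bail (a point): Middle of the top bar of the tray's bail (upright wire handle): bar along the tray's x, 60 mm long, 8 mm thick, at tray y 52, centre 40 mm above the tray's underside; free space 34 mm high under the bar, 16 mm between it and the white mould block (which is 8 mm lower than the underside of the bar).
- cup_mid (a point): Half-way up a white plastic mixing cup, radius 36, height 85 mm. Leave alone.
- bottle_mid (a point): Half-way up a white bottle with a black cap, radius 30, height 165 mm. Leave alone.
- jar_mid (a point): Half-way up a squat amber jar, radius 36, height 75 mm. Leave alone.
- can_mid (a point): Half-way up a can, radius 34, height 115 mm. Leave alone.
Things that resemble listed ones, but are neither listed nor needed, are in the scene too. Leave any blue or pink look-alike of the part that bears mould_base alone.

How it is judged:
On the way, in this order (a step that is already met when the one before it is completed fails the run):
1. the safety block is off the lift, low and released, the platen still up (contact force between block and lift below 0.05 N and height (world z) of block_mid below 0.07 m and value of joint ram below 0.01 m and contact force between block and the fingers below 0.1 N), for 0.2 s.
2. the platen is fully down with the mould on it (value of joint ram above 0.052 m and y of mould_base in the frame of lift_base below 0.05 m), for 0.2 s.
At the end, for the whole second after the job is handed in: Platen fully down (within 3 mm), release lever home (within 0.08 rad), the whole mould tray lying flat and still on the plywood board (centre at lift y 133 to 175 mm, within 25 mm of its middle line and 0.25 rad of straight), the safety block lying still on the bench without touching the lift (value of joint ram above 0.052 m and value of joint valve below 0.08 rad and y of mould_base in the frame of lift_base between 0.133 and 0.175 m and x of mould_base in the frame of lift_base between -0.025 and 0.025 m and angle between the y axis of mould_base and the y axis of lift_base, either way round below 0.25 rad and angle between mould_base's own z axis and vertical below 0.05 rad and height (world z) of mould_base below 0.064 m and contact force between block and lift below 0.05 N and height (world z) of block_mid below 0.07 m and linear speed of each of block, mould below 0.02 m/s).
It fails at once if the platen sinks faster than 55 mm/s (velocity of joint ram above 0.055 m/s).
It fails at once if the mould is tipped by more than 0.2 rad (angle between mould_base's own z axis and vertical above 0.2 rad).
It fails at once if the cup, bottle, jar or can is shifted by more than 25 mm or tipped (distance of any of cup_mid, bottle_mid, jar_mid, can_mid from where it was at the start of the episode above 0.025 m).
It also fails if it takes over 72 s, if anything falls off the work surface, if the arm or the gripper's body presses on something with over 40 N, if the wrist force passes 120 N, or if a joint passes its speed limit or range.

## Robot

A 6-joint arm with a two-finger parallel gripper is mounted at the origin on the work surface. World frame = base frame: x ahead of the robot, y to its left, z up, the work surface at z = 0. Lengths are in m, angles in rad, forces in N, time in s.
With the tool pointing down it reaches from about 0.275 to 0.725 m from the base axis. Payload 15.9 kg.
Tool frame: the origin (TCP) lies midway between the tips of the shut fingers; the grasp point (between the pads) lies 19 mm behind it; z points along the fingers, y is the direction in which the jaws open and shut (so a half turn about z gives the same grasp; the last joint's range is limited). The gripper opens to 85 mm and grips with 20 to 120 N. Pads are 22 mm wide; open, the fingers measure 114 mm over their backs; the gripper's body (76 mm by 85 mm) begins 54 mm behind the grasp point. The pads swing forward as they close: fully open they stand 13 mm farther back than shut.
Start: joints at [-1.346, 0.213, -0.034, 1.323, 0, 1.571], TCP at [0.111, -0.487, 0.231] pointing down, gripper open.
Joint ranges: [-2.98, 2.98], [-0.74, 1.72], [-1.14, 1.35], [-2.1, 2.04], [-1.57, 1.44], [-3.14, 3.14]. Speed limits (rad/s): [1.89, 1.89, 2.39, 2.57, 3.14, 3.14].

## Interface

Orientations are given as a rotation vector (axis times angle).
In Python, from rig import readout, eyes, job, spotter gives the robot as it stands.
- The arm moves only by the tool drive_tool, never from a script. Its argument "moves" is one flat list of numbers, 7 for each row, row after row: the finger opening in mm, from 0 to 85.4, then the shift along the tool's x, y, z in mm, then the turn, a rotation vector about the tool's x, y, z in rad. In form: [gripper, tx, ty, tz, wx, wy, wz, gripper, tx, ty, tz, wx, wy, wz, ...]. A call has 1 to 20 rows; each row shifts and turns the pose as measured when the row begins, along the tool's axes as they then stand; what a row does not reach is not made up. A row lasts 1/12 s, in which the tool goes at most 41.7 mm and 7.16 degrees, less where a joint would pass 70% of its speed; a pose out of reach is approached as far as the arm can. A call with a gripper value outside its range is refused whole. The fingers move at their own pace and stop on an object; the grip force is fixed at half the most. Time passes only in rows, so rows that do not move let the fingers close. It gives the time, the measured TCP pose, the force and the opening at its end, in the units of the state.
- readout.state(): the state, without advancing time (a new reading comes with each control period).
- eyes.grab_frame(name): name is "scene" or "top" or "wrist"; returns (picture, depth): 400x640x3 uint8, red, green, blue; 400x640 float32, m along the optical axis (not along the pixel's ray), 0 where there is no reading.
- eyes.camera_model(name): a dict with "K" (3x3 intrinsics, pixels), "k1" (the pictures are not rectified: a ray, as slopes to the right and down, at radius r is drawn at 1 + k1 r^2 times it, then the intrinsics apply), "cam_to_world" (4x4, takes a point from camera to world coordinates); the wrist camera has in their place "mount" (4x4, takes a point from camera to tool coordinates, whose origin is the TCP and whose axes are the flange's). Camera axes: x right, y down, z forward; pixel columns grow to the right and rows downward; lengths in m; the calibration is good to about 2 mm. A picture is of the moment at which its call begins: read the wrist's pose just before it. camera_model takes no time and is no camera call.
- job.finish_job(): hands the job in, once; it reports no verdict.
Trained networks look in the newest picture that a camera, given by its name, has taken for a name from the list of things; names that differ only in an ending like _2 or _b are one class to them, and where a whole thing is asked for, a point or a joint stands for the part that bears it (a point fixed in the world has none). Each returns a list of dicts, best first, with "score" (0 to 1); they miss things now and then, are a little off and sometimes report something else, mostly with a low value. They report only what shows in the picture. A call takes as long as a camera call. They do not tell look-alikes from the thing itself.
- spotter.search_frame(name, camera): "pixel" ([column, row] in pixels, amid what is visible of it).
The state is a dict: "t": time; "joints": joint angles; "joint_velocities": joint speeds; "tau": joint torques, N m; "eef_pos": TCP position; "tool_rot": TCP orientation; "contact_force": force on the tool from outside, world axes, zero at the start; "ft_torque": the same for the moment, N m; "width": finger opening in m.
Only numpy, scipy, OpenCV 4.12 (cv2) and the standard library are available. Lean on these libraries where they do the work, as an engineer would, in place of code of your own. Each camera call takes 0.05 s, during which the arm holds its last target.

## Working session

There is one attempt and no reset: what is moved stays moved. The work goes in short steps, Python scripts to look and compute and a tool call to move; the robot and the scene stay as the last step left them, time stands still between calls to the robot, and variables do not carry over. Pictures are saved under pics/ and viewed, and the job is handed in when it is done.

Besides the shell and the picture viewer there is one more tool, called after ">>>" as name(argument=value, ...) on one line, values as JSON. drive_tool: Moves the arm, as the interface text tells. Its arguments: {"type":"object","properties":{"moves":{"type":"array","items":{"type":"number"}}},"required":["moves"]}

```bash
ls; mkdir -p pics
cat > h.py <<'E'
import numpy as np,cv2
from rig import readout, eyes, job, spotter
from scipy.spatial.transform import Rotation as R
def save(n,p): cv2.imwrite('pics/'+n,cv2.cvtColor(p,cv2.COLOR_RGB2BGR))
def pts(name,pix,depth,model,pose=None):
    K=np.array(model['K']);k1=model['k1'];out=[]
    for (u,v) in pix:
        z=depth[int(round(v)),int(round(u))]
        out.append(ray(u,v,K,k1)*z)
    return tow(np.array(out),model,pose)
def ray(u,v,K,k1):
    d=np.array([(u-K[0,2])/K[0,0],(v-K[1,2])/K[1,1]]);x=d.copy()
    for _ in range(20): x=d/(1+k1*(x@x))
    return np.array([x[0],x[1],1.])
def T(model,pose=None):
    if 'cam_to_world' in model: return np.array(model['cam_to_world'])
    M=np.eye(4);M[:3,:3]=R.from_rotvec(pose['tool_rot']).as_matrix();M[:3,3]=pose['eef_pos']
    return M@np.array(model['mount'])
def tow(p,model,pose=None):
    t=T(model,pose);return p@t[:3,:3].T+t[:3,3]
def cloud(depth,model,pose=None):
    K=np.array(model['K']);k1=model['k1'];h,w=depth.shape
    v,u=np.mgrid[:h,:w];d=np.stack([(u-K[0,2])/K[0,0],(v-K[1,2])/K[1,1]],-1);x=d.copy()
    for _ in range(20): x=d/(1+k1*(x**2).sum(-1,keepdims=True))
    P=np.concatenate([x,np.ones((h,w,1))],-1)*depth[...,None]
    W=tow(P.reshape(-1,3),model,pose).reshape(h,w,3);W[depth==0]=np.nan
    return W
E
python3 - <<'E'
from h import *
s=readout.state();print(s)
for n in ['scene','top']:
    p,d=eyes.grab_frame(n);save(n+'0.png',p);np.save(n+'0.npy',d)
    m=eyes.camera_model(n);print(n,m)
    for o in ['lift_base','platen_top','board_top','valve_tip','valve_pivot','block_mid','mould_base','mould_bail','cup_mid','bottle_mid','jar_mid','can_mid','lamp_head']:
        r=spotter.search_frame(o,n)
        print(n,o,[(x['pixel'],round(x['score'],2),pts(n,[x['pixel']],d,m)[0].round(3)) for x in r[:3]])
E
```

```text
pics
{'t': 0.0, 'joints': array([-1.34601694e+00,  2.13376314e-01, -3.50776752e-02,  1.32349280e+00,
       -2.58786392e-05,  1.57083372e+00]), 'joint_velocities': array([ 0.00076265,  0.00020571,  0.0006449 , -0.00053674, -0.00033441,
        0.0015431 ]), 'tau': array([-6.19977378e-03, -6.86161423e+01,  4.87117124e+01,  1.73596322e-02,
       -3.54640915e-04,  3.21259427e-05]), 'eef_pos': array([ 0.11136022, -0.48708465,  0.23079872]), 'tool_rot': array([-3.12064557e+00, -3.52153577e-01,  2.43015517e-04]), 'contact_force': array([-0.31810758,  0.14209995, -0.08104242]), 'ft_torque': array([-0.03412171, -0.03060617,  0.01082682]), 'width': 0.0854593888289019}
scene {'K': array([[513.78942262,   0.        , 321.09096312],
       [  0.        , 513.78942262, 187.55485804],
       [  0.        ,   0.        ,   1.        ]]), 'k1': 0.024044164619384738, 'cam_to_world': array([[ 8.93851149e-01, -3.49933279e-01,  2.80315578e-01,
         2.94243672e-01],
       [-4.48363807e-01, -6.97815465e-01,  5.58590614e-01,
        -6.67699843e-01],
       [ 1.39100176e-04, -6.24980222e-01, -7.80640
[... 2578 characters left out ...]
e [([430.7, 267.5], 0.86, array([ 0.445, -0.345,  0.028])), ([433.0, 204.1], 0.79, array([ 0.626, -0.353,  0.029])), ([186.4, 228.7], 0.6, array([0.55 , 0.355, 0.027]))]
top mould_bail [([185.7, 229.4], 0.94, array([0.548, 0.357, 0.027])), ([432.2, 199.8], 0.83, array([ 0.639, -0.351,  0.027])), ([316.6, 205.4], 0.7, array([ 0.613, -0.017,  0.148]))]
top cup_mid [([377.1, 173.7], 0.81, array([ 0.716, -0.195,  0.007]))]
top bottle_mid [([320.5, 267.4], 0.84, array([ 0.46 , -0.028,  0.167]))]
top jar_mid [([298.9, 156.9], 0.93, array([0.75 , 0.032, 0.078]))]
top can_mid [([262.4, 239.2], 0.6, array([ 0.521,  0.139, -0.   ]))]
top lamp_head [([293.0, 210.0], 0.86, array([0.605, 0.048, 0.058]))]
```

View pics/scene0.png

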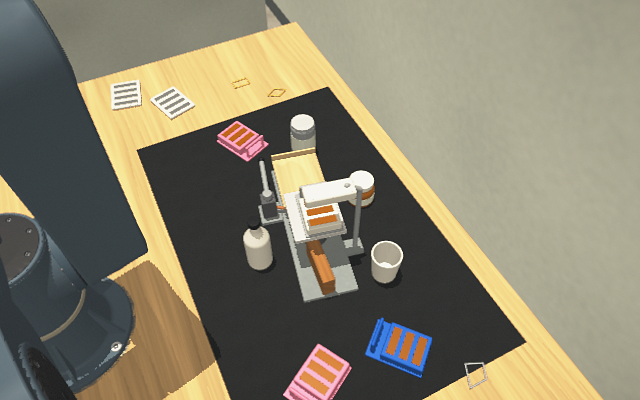

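View pics/top0.png

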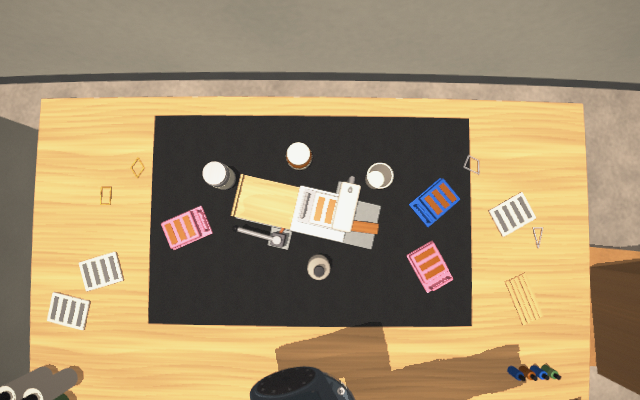

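The lift lies in the middle with yaw roughly along world +y. The block (orange) sticks out at about (365,227) in the top picture, the lever is at (262,237), and the bottle stands close to the lift at (319,267). Next I fit the geometry from depth.

Run:
```python
from h import *
for n in ['top','scene']:
    d=np.load(n+'0.npy');m=eyes.camera_model(n);W=cloud(d,m)
    def sel(z0,z1,x0=.45,x1=.75,y0=-.3,y1=.3):
        q=(W[...,2]>z0)&(W[...,2]<z1)&(W[...,0]>x0)&(W[...,0]<x1)&(W[...,1]>y0)&(W[...,1]<y1)
        return q,W[q]
    for nm,a in dict(board=(.053,.066,.5,.72,.02,.3),base=(.008,.017,.5,.72,-.3,-.03),block=(.066,.080,.5,.65,-.3,-.06),platen=(.112,.122,.5,.68,-.15,.1),mould=(.14,.15,.5,.7,-.2,.1),lever=(.083,.105,.48,.57,0.05,.25),bail=(.15,.17,.5,.7,-.1,.1),lamp=(.245,.27,.5,.75,-.2,.1),bottle=(.12,.18,.4,.52,-.1,.1),can=(.1,.13,.6,.75,.15,.3),jar=(.06,.09,.7,.82,-.05,.1),cup=(.075,.1,.66,.8,-.25,-.1)).items():
        q,p=sel(*a)
        # largest comp
        k,l,st,_=cv2.connectedComponentsWithStats(q.astype(np.uint8))
        if k<2: print(n,nm,'none');continue
        i=1+st[1:,4].argmax();p=W[l==i]
        r=cv2.minAreaRect((p[:,:2]*1000).astype(np.float32))
        print(n,nm,len(p),'med',np.median(p,0).round(4),'rect',np.round(r[0],1),np.round(r[1],1),round(r[2],1), 'yrange',p[:,1].min().round(3),p[:,1].max().round(3),'x',p[:,0].min().round(3),p[:,0].max().round(3))
p=cv2.imread('pics/top0.png')[140:290,200:420];cv2.imwrite('pics/topz.png',cv2.resize(p,None,fx=3.6,fy=3.6,interpolation=cv2.INTER_CUBIC))
p=cv2.imread('pics/scene0.png')[120:310,230:420];cv2.imwrite('pics/scz.png',cv2.resize(p,None,fx=3.1,fy=3.1,interpolation=cv2.INTER_CUBIC))
```

```text
top board 2498 med [0.6268 0.1202 0.059 ] rect [627.8 120.3] [160.8 120. ] 77.4 yrange 0.031 0.211 x 0.552 0.702
top base 447 med [ 0.6026 -0.1614  0.0123] rect [ 601.8 -162. ] [70.1 59. ] 79.1 yrange -0.199 -0.123 x 0.574 0.635
top block 285 med [ 0.5592 -0.1478  0.0719] rect [ 559.3 -148. ] [72.3 29.9] 83.1 yrange -0.184 -0.112 x 0.54 0.576
top platen 859 med [0.5606 0.0019 0.117 ] rect [594.7 -28.9] [137.7 120.4] 77.4 yrange -0.087 0.049 x 0.523 0.666
top mould 676 med [ 0.604  -0.0337  0.145 ] rect [603.4 -34. ] [55.4 79.7] 76.4 yrange -0.069 -0.001 x 0.559 0.648
top lever 262 med [0.5359 0.136  0.093 ] rect [536.5 141.4] [133.1  22.1] 76.1 yrange 0.077 0.206 x 0.512 0.562
top bail 82 med [0.6132 0.0119 0.16  ] rect [614.5  12.8] [ 7.9 64.9] 77.5 yrange 0.004 0.022 x 0.583 0.646
top lamp 966 med [ 0.6059 -0.0804  0.2558] rect [609.8 -82.2] [ 44.2 119.4] 77.4 yrange -0.112 -0.049 x 0.548 0.668
top bottle 150 med [ 0.453  -0.0221  0.1632] rect [450.9 -23.6] [30.2 33.6] 0.3 yrange -0.04 -0.007 x 0.436 0.466
top can 504 med [0.6986 0.2525 0.1146] rect [699.5 253.7] [63.6 64.1] 21.7 y
[... 934 characters left out ...]
 0.206 x 0.514 0.565
scene bail 44 med [0.606  0.0181 0.161 ] rect [615.5  17.1] [ 8.5 65.6] 81.3 yrange 0.009 0.025 x 0.583 0.648
scene lamp 1018 med [ 0.6054 -0.0871  0.2565] rect [610.3 -83.1] [ 47.  117.5] 78.5 yrange -0.114 -0.05 x 0.55 0.668
scene bottle 297 med [ 0.4505 -0.0302  0.1468] rect [452.3 -25.9] [34.3 38. ] 79.9 yrange -0.043 -0.009 x 0.433 0.472
scene can 412 med [0.6979 0.2488 0.1153] rect [700.8 255. ] [66.6 62.9] 65.5 yrange 0.221 0.288 x 0.668 0.734
scene jar 343 med [0.7661 0.0342 0.0764] rect [767.3  35.3] [54.  62.2] 9.2 yrange 0.003 0.066 x 0.74 0.794
scene cup 282 med [ 0.7043 -0.1846  0.084 ] rect [ 702.1 -188.4] [72.8 68.2] 60.1 yrange -0.224 -0.152 x 0.666 0.738
```

View pics/topz.png

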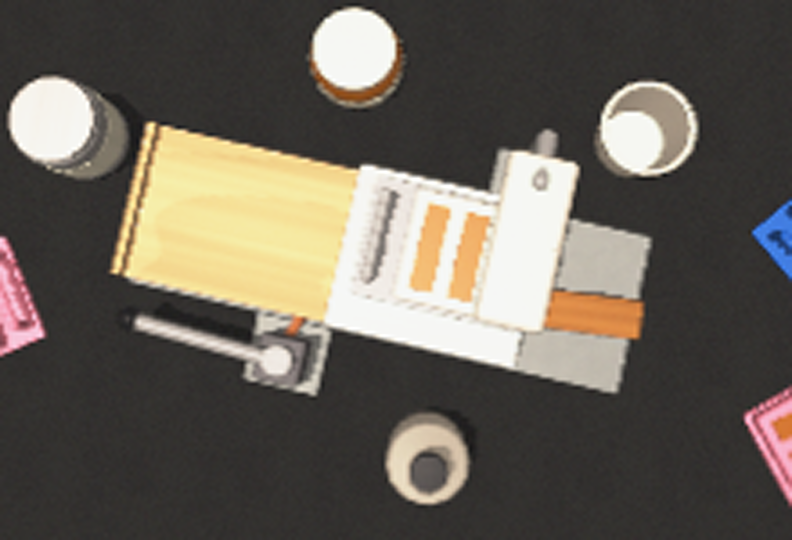

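View pics/scz.png

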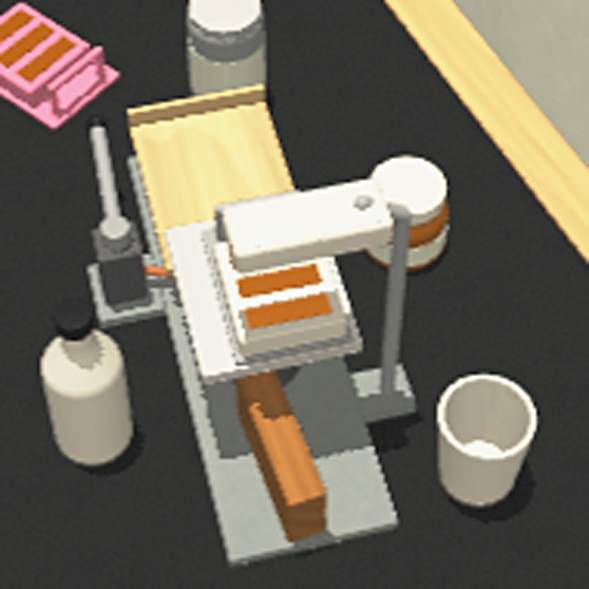

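```bash
cat >> h.py <<'E'
YAW=-0.2184;O=np.array([.595,-.029,0])
EX=np.array([np.cos(YAW),np.sin(YAW),0]);EY=np.array([-np.sin(YAW),np.cos(YAW),0])
def lw(x,y,z): return O+EX*x/1e3+EY*y/1e3+np.array([0,0,z/1e3])
def wl(p): d=np.asarray(p)-O; return np.array([d@EX,d@EY,d[2]])*1e3
def plan(target,jaw):
    """jaw: world xy dir of tool y. prints total tool-frame delta mm and rotvec in tool frame"""
    s=readout.state();A=R.from_rotvec(s['tool_rot']);best=None
    for sg in (1,-1):
        y=np.array([jaw[0],jaw[1],0.]);y=sg*y/np.linalg.norm(y);z=np.array([0,0,-1.]);x=np.cross(y,z)
        B=R.from_matrix(np.stack([x,y,z],1));w=(A.inv()*B).as_rotvec()
        if best is None or np.linalg.norm(w)<np.linalg.norm(best[0]): best=(w,B)
    d=np.asarray(target)-s['eef_pos']
    print('t',round(s['t'],2),'pos',s['eef_pos'].round(4),'lift',wl(s['eef_pos']).round(1),'q6',s['joints'][5].round(2),'F',s['contact_force'].round(1),'w',s['width'].round(4))
    print('rot tool',best[0].round(3),'shift now-frame',(A.inv().apply(d)*1e3).round(1),'after-rot-frame',(best[1].inv().apply(d)*1e3).round(1),
     'liftx/y dirs in goal tool frame',best[1].inv().apply(EX).round(3),best[1].inv().apply(EY).round(3))
E
python3 - <<'E'
from h import *
plan([.560,-.162,.130],[.993,-.120])
print(R.from_rotvec(readout.state()['tool_rot']).as_matrix().round(3))
E
```

```text
Traceback (most recent call last):
  File "h.py", line 40, in plan
    print('t',round(s['t'],2),'pos',s['eef_pos'].round(4),'lift',wl(s['eef_pos']).round(1),'q6',s['joints'][5].round(2),'F',s['contact_force'].round(1),'w',s['width'].round(4))
                                                                                                                                                            ^^^^^^^^^^^^^^^^
AttributeError: 'float' object has no attribute 'round'
```

```bash
sed -i "s/s\['width'\].round(4)/round(s['width'],4)/" h.py
python3 - <<'E'
from h import *
plan([.560,-.162,.130],[.993,-.120])
print(R.from_rotvec(readout.state()['tool_rot']).as_matrix().round(3))
E
```

```text
t 1.4 pos [ 0.1114 -0.4874  0.2313] lift [-372.7 -552.3  231.3] q6 1.57 F [-0.6  0.3 -0.7] w 0.0856
rot tool [-0.    -0.    -1.226] shift now-frame [ 509.8 -217.2  101.3] after-rot-frame [376.9 406.3 101.3] liftx/y dirs in goal tool frame [-0.098  0.995  0.   ] [0.995 0.098 0.   ]
[[ 0.975  0.223  0.   ]
 [ 0.223 -0.975  0.   ]
 [ 0.    -0.    -1.   ]]
```

>>> drive_tool(moves=[85, 0, 0, 6, 0, 0, -0.1226, 85, 0, 0, 6, 0, 0, -0.1226, 85, 0, 0, 6, 0, 0, -0.1226, 85, 0, 0, 6, 0, 0, -0.1226, 85, 0, 0, 6, 0, 0, -0.1226, 85, 0, 0, 6, 0, 0, -0.1226, 85, 0, 0, 6, 0, 0, -0.1226, 85, 0, 0, 6, 0, 0, -0.1226, 85, 0, 0, 6, 0, 0, -0.1226, 85, 0, 0, 6, 0, 0, -0.1226, 85, 0, 0, 6, 0, 0, 0])

```text
t: 2.32
eef_pos: [0.1117, -0.4884, 0.1637]
tool_rot: [2.318, 2.117, -0.002]
contact_force: [0.7, -0.5, 0.1]
width: 0.0851
```

>>> drive_tool(moves=[85, 24, 26, 0, 0, 0, 0, 85, 24, 26, 0, 0, 0, 0, 85, 24, 26, 0, 0, 0, 0, 85, 24, 26, 0, 0, 0, 0, 85, 24, 26, 0, 0, 0, 0, 85, 24, 26, 0, 0, 0, 0, 85, 24, 26, 0, 0, 0, 0, 85, 24, 26, 0, 0, 0, 0, 85, 24, 26, 0, 0, 0, 0, 85, 24, 26, 0, 0, 0, 0, 85, 24, 26, 0, 0, 0, 0, 85, 24, 26, 0, 0, 0, 0])

```text
t: 3.32
eef_pos: [0.465, -0.2303, 0.1609]
tool_rot: [2.387, 2.037, -0.003]
contact_force: [-0.1, -0.3, -0.1]
width: 0.0851
```

Run:
```python
from h import *
plan([.560,-.162,.036],[.993,-.120])
```

```text
t 3.32 pos [ 0.465  -0.2303  0.1609] lift [ -83.3 -224.7  160.9] q6 1.27 F [-0.1 -0.3 -0.1] w 0.0851
rot tool [ 0.002  0.004 -0.038] shift now-frame [ 82.9  82.8 124.7] after-rot-frame [ 79.2  86.1 124.9] liftx/y dirs in goal tool frame [-0.098  0.995  0.   ] [0.995 0.098 0.   ]
```

>>> drive_tool(moves=[85, 21, 21, 8, 0, 0, -0.04, 85, 20, 21, 8, 0, 0, 0, 85, 20, 21, 8, 0, 0, 0, 85, 19, 20, 8, 0, 0, 0, 85, 0, 0, 0, 0, 0, 0, 85, 0, 0, 0, 0, 0, 0])

```text
t: 3.82
eef_pos: [0.5681, -0.1528, 0.1262]
tool_rot: [2.365, 2.06, -0.0]
contact_force: [-0.3, 0.2, 0.1]
width: 0.085
```

Run:
```python
from h import *
s=readout.state()
p,d=eyes.grab_frame('wrist');save('w1.png',p)
m=eyes.camera_model('wrist');W=cloud(d,m,s)
q=(W[...,2]>.064)&(W[...,2]<.082)&(abs(W[...,0]-.56)<.06)&(W[...,1]<-.06)&(W[...,1]>-.25)
k,l,st,_=cv2.connectedComponentsWithStats(q.astype(np.uint8));i=1+st[1:,4].argmax();P=W[l==i]
print(len(P),np.median(P,0),cv2.minAreaRect((P[:,:2]*1000).astype(np.float32)))
plan([.560,-.162,.036],[.993,-.120])
```

```text
3122 [ 0.55715648 -0.15171031  0.07116543] ((557.04931640625, -153.40902709960938), (62.433128356933594, 30.080974578857422), 83.2520980834961)
t 3.87 pos [ 0.5678 -0.1529  0.1261] lift [   0.3 -126.8  126.1] q6 1.45 F [-0.6  1.1 -0.1] w 0.0847
rot tool [ 0.004  0.003 -0.017] shift now-frame [-9.8 -6.9 90.1] after-rot-frame [-10.   -6.7  90.1] liftx/y dirs in goal tool frame [-0.098  0.995  0.   ] [0.995 0.098 0.   ]
```

View pics/w1.png

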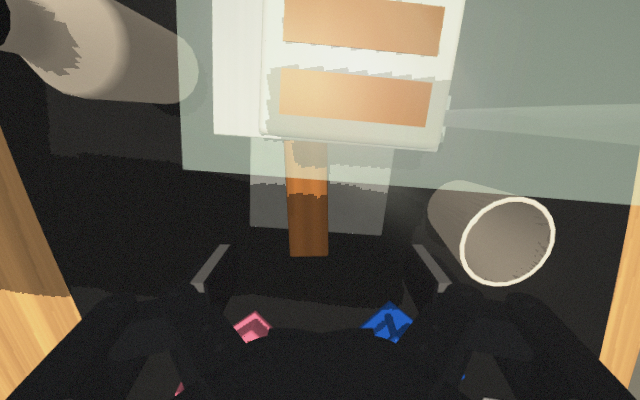

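The block shows at columns 289–328, rows 140–256, left of the jaw centre (about 320). I correct by about 9 mm, go down and grip.

>>> drive_tool(moves=[85, -10, -9, 8, 0, 0, -0.017, 85, 0, 0, 20, 0, 0, 0, 85, 0, 0, 20, 0, 0, 0, 85, 0, 0, 20, 0, 0, 0, 85, 0, 0, 15, 0, 0, 0, 85, 0, 0, 7, 0, 0, 0, 85, 0, 0, 0, 0, 0, 0])

```text
t: 4.45
eef_pos: [0.5551, -0.1672, 0.036]
tool_rot: [2.365, 2.054, 0.003]
contact_force: [-0.7, 0.3, -0.6]
width: 0.0848
```

Run:
```python
from h import *
plan([.5575,-.162,.036],[.993,-.120])
```

```text
t 4.45 pos [ 0.5551 -0.1672  0.036 ] lift [  -9.  -143.6   36. ] q6 1.42 F [-0.7  0.3 -0.6] w 0.0848
rot tool [ 0.009  0.005 -0.02 ] shift now-frame [5.5 1.6 0. ] after-rot-frame [5.5 1.7 0. ] liftx/y dirs in goal tool frame [-0.098  0.995  0.   ] [0.995 0.098 0.   ]
```

Good. Close, lift slightly.

>>> drive_tool(moves=[20, 0, 0, 0, 0, 0, 0, 20, 0, 0, 0, 0, 0, 0, 20, 0, 0, 0, 0, 0, 0, 20, 0, 0, 0, 0, 0, 0, 20, 0, 0, 0, 0, 0, 0, 20, 0, 0, 0, 0, 0, 0, 20, 0, 0, 0, 0, 0, 0, 20, 0, 0, 0, 0, 0, 0, 20, 0, 0, -5, 0, 0, 0, 20, 0, 0, -5, 0, 0, 0, 20, 0, 0, 0, 0, 0, 0])

```text
t: 5.37
eef_pos: [0.5564, -0.1686, 0.0515]
tool_rot: [2.365, 2.047, 0.007]
contact_force: [0.2, -0.3, -1.0]
width: 0.0294
```

Run:
```python
from h import *
p,d=eyes.grab_frame('scene');save('s1.png',cv2.resize(p[120:320,220:430],None,fx=2.8,fy=2.8))
plan([.420,-.205,.05],[.993,-.120])
```

```text
t 5.42 pos [ 0.5563 -0.1686  0.0512] lift [  -7.5 -144.7   51.2] q6 1.42 F [ 0.5 -0.5 -2.5] w 0.0292
rot tool [ 0.013  0.006 -0.024] shift now-frame [ -55.6 -129.7   -0.2] after-rot-frame [ -52.5 -130.9    1.2] liftx/y dirs in goal tool frame [-0.098  0.995  0.   ] [0.995 0.098 0.   ]
```

View pics/s1.png

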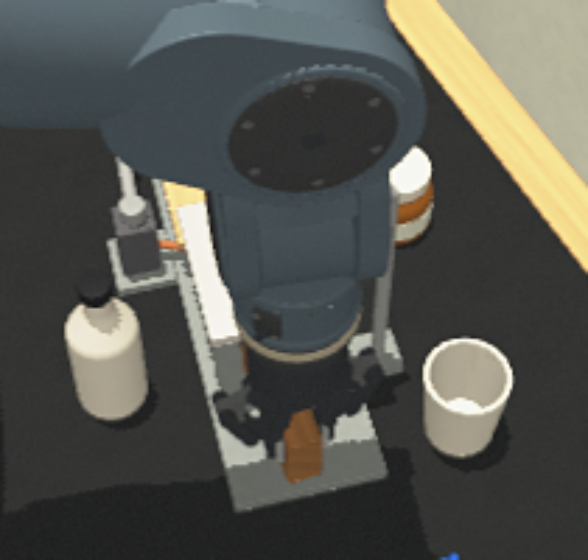

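The block is gripped at width 29 mm, raised and clear of the platen. I retract it and carry it towards −x.

>>> drive_tool(moves=[20, -14, 0, 0, 0, 0, 0, 20, -18, 0, 0, 0, 0, 0, 20, -18, 0, 0, 0, 0, 0, 20, -6, -8, 0, 0, 0, 0, 20, 0, -18, 0, 0, 0, 0, 20, 0, -20, 0, 0, 0, 0, 20, 0, -20, 0, 0, 0, 0, 20, 0, -20, 0, 0, 0, 0, 20, 0, -20, 0, 0, 0, 0, 20, 0, -18, 0, 0, 0, 0, 20, 0, -8, 0, 0, 0, 0, 20, 0, 0, 0, 0, 0, 0])

```text
t: 6.42
eef_pos: [0.4082, -0.2103, 0.0482]
tool_rot: [2.366, 2.045, 0.005]
contact_force: [0.0, 0.2, -1.1]
width: 0.0291
```

Run:
```python
from h import *
s=readout.state()
p,d=eyes.grab_frame('scene');save('s2.png',p)
plan([.420,-.205,.024],[.993,-.120])
```

```text
t 6.47 pos [ 0.4091 -0.2105  0.0483] lift [-142.2 -217.5   48.3] q6 1.24 F [ 1.1 -0.6 -1.6] w 0.0294
rot tool [ 0.013  0.007 -0.025] shift now-frame [ 7.2  9.7 24.4] after-rot-frame [ 6.8 10.2 24.3] liftx/y dirs in goal tool frame [-0.098  0.995  0.   ] [0.995 0.098 0.   ]
```

View pics/s2.png

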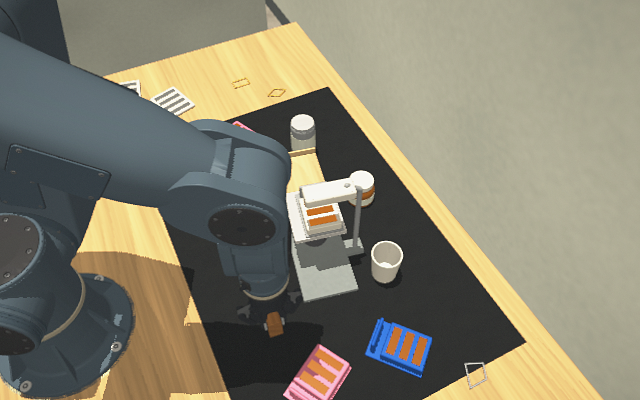

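>>> drive_tool(moves=[20, 0, 0, 10, 0, 0, 0, 20, 0, 0, 8, 0, 0, 0, 20, 0, 0, 4, 0, 0, 0, 20, 0, 0, 2, 0, 0, 0, 20, 0, 0, 0, 0, 0, 0])

```text
t: 6.88
eef_pos: [0.4145, -0.213, 0.0276]
tool_rot: [2.361, 2.042, 0.009]
contact_force: [0.2, -0.2, -2.3]
width: 0.0295
```

>>> drive_tool(moves=[20, 0, 0, 3, 0, 0, 0, 20, 0, 0, 2, 0, 0, 0, 20, 0, 0, 0, 0, 0, 0])

```text
t: 7.13
eef_pos: [0.4168, -0.2138, 0.0269]
tool_rot: [2.357, 2.041, 0.01]
contact_force: [-0.6, 0.0, -2.2]
width: 0.0289
```

>>> drive_tool(moves=[20, 0, 0, 3, 0, 0, 0, 20, 0, 0, 3, 0, 0, 0])

```text
t: 7.3
eef_pos: [0.4186, -0.2147, 0.0245]
tool_rot: [2.354, 2.04, 0.01]
contact_force: [-10.0, 9.6, 57.4]
width: 0.0295
```

>>> drive_tool(moves=[20, 0, 0, -0.5, 0, 0, 0, 60, 0, 0, 0, 0, 0, 0, 60, 0, 0, 0, 0, 0, 0, 60, 0, 0, 0, 0, 0, 0, 60, 0, 0, 0, 0, 0, 0, 60, 0, 0, 0, 0, 0, 0, 70, 0, 0, -20, 0, 0, 0, 70, 0, 0, -30, 0, 0, 0, 70, 0, 0, -40, 0, 0, 0, 70, 0, 0, -40, 0, 0, 0, 70, 0, 0, -40, 0, 0, 0, 70, 0, 0, -30, 0, 0, 0, 70, 0, 0, 0, 0, 0, 0])

```text
t: 8.38
eef_pos: [0.4144, -0.2105, 0.231]
tool_rot: [2.357, 2.045, 0.007]
contact_force: [0.4, -0.6, 0.8]
width: 0.0699
```

Run:
```python
from h import *
s=readout.state()
p,d=eyes.grab_frame('wrist');save('w2.png',p)
m=eyes.camera_model('wrist');W=cloud(d,m,s)
q=(W[...,2]>.05)&(W[...,2]<.075)&(abs(W[...,0]-.42)<.07)&(W[...,1]<-.06)&(W[...,1]>-.3)
k,l,st,_=cv2.connectedComponentsWithStats(q.astype(np.uint8));i=1+st[1:,4].argmax();P=W[l==i]
print(len(P),np.median(P,0),cv2.minAreaRect((P[:,:2]*1000).astype(np.float32)))
p,d=eyes.grab_frame('top');save('t2.png',p)
m=eyes.camera_model('top');W=cloud(d,m)
q=(W[...,2]>.05)&(W[...,2]<.075)&(abs(W[...,0]-.42)<.07)&(W[...,1]<-.06)&(W[...,1]>-.3)
P=W[q];print(len(P))
q=(W[...,2]>.053)&(W[...,2]<.066)&(abs(W[...,0]-.62)<.1)&(W[...,1]<.3)&(W[...,1]>.02)
P=W[q];print(len(P),cv2.minAreaRect((P[:,:2]*1000).astype(np.float32)))
# target: lever straddle point
plan(lw(-94,205,170),EX[:2])
```

```text
3008 [ 0.42637569 -0.16647687  0.05907194] ((426.0272216796875, -171.11334228515625), (118.03820037841797, 30.11876106262207), 82.09203338623047)
483
2519 ((623.4546508789062, 157.04689025878906), (231.41317749023438, 146.70443725585938), 76.72451782226562)
t 8.48 pos [ 0.4133 -0.21    0.2266] lift [-138.2 -216.1  226.6] q6 1.24 F [ 0.6 -0.2 -0.8] w 0.0701
rot tool [0.015 0.008 0.077] shift now-frame [417.   75.5  53.9] after-rot-frame [421.1  44.2  56.6] liftx/y dirs in goal tool frame [0. 1. 0.] [ 1. -0.  0.]
```

View pics/w2.png

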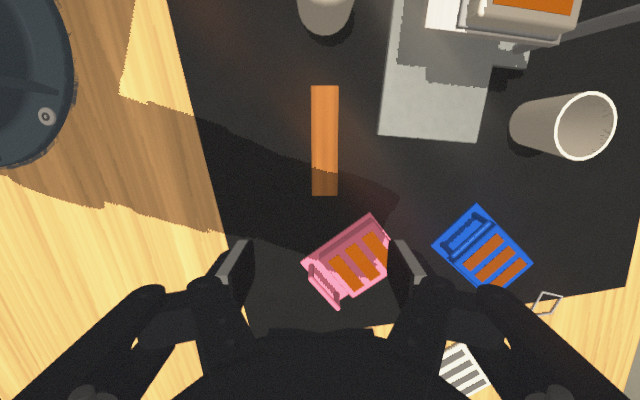

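View pics/t2.png

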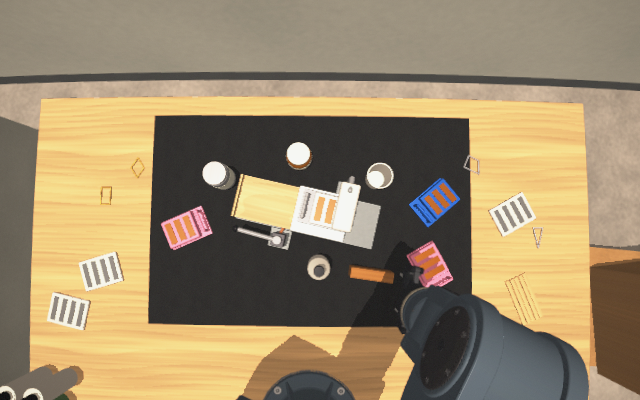

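The block lies flat on the bench (top at z 0.059), clear of the lift at (372,273) in the top view. Now the lever, by way of z 0.30 to clear the bottle and lamp.

>>> drive_tool(moves=[60, 0, 0, -38, 0, 0, 0, 60, 10, 0, -38, 0, 0, 0, 60, 30, 4, 0, 0, 0, 0, 60, 35, 5, 0, 0, 0, 0, 60, 35, 6, 0, 0, 0, 0, 60, 35, 6, 0, 0, 0, 0, 60, 35, 6, 0, 0, 0, 0, 60, 35, 6, 0, 0, 0, 0, 60, 35, 6, 0, 0, 0, 0, 60, 35, 6, 0, 0, 0, 0, 60, 35, 6, 0, 0, 0, 0, 60, 35, 6, 0, 0, 0, 0, 60, 35, 6, 0, 0, 0, 0, 60, 10, 2, 0, 0, 0, 0.077, 60, 0, 0, 0, 0, 0, 0])

```text
t: 9.73
eef_pos: [0.5301, 0.1972, 0.2727]
tool_rot: [-2.45, -1.95, 0.044]
contact_force: [-0.6, 0.0, 0.5]
width: 0.06
```

Run:
```python
from h import *
s=readout.state()
p,d=eyes.grab_frame('wrist');save('w3.png',p)
m=eyes.camera_model('wrist');W=cloud(d,m,s)
q=(W[...,2]>.083)&(W[...,2]<.104)&(W[...,0]>.48)&(W[...,0]<.58)&(W[...,1]<.25)&(W[...,1]>.05)
k,l,st,_=cv2.connectedComponentsWithStats(q.astype(np.uint8));i=1+st[1:,4].argmax();P=W[l==i]
L=np.array([wl(x) for x in P])
for y in range(60,240,15):
    a=L[abs(L[:,1]-y)<7]
    if len(a): print(y,len(a),np.median(a,0).round(1),a[:,0].min().round(1),a[:,0].max().round(1))
plan(lw(-94,205,76),EX[:2])
```

```text
90 72 [-97.6  93.7  93.1] -107.2 -86.8
105 185 [-98.3 105.2  92.9] -108.4 -86.8
120 94 [-97.3 120.5  92.5] -102.2 -90.8
135 98 [-96.3 134.8  92.2] -102.3 -91.1
150 105 [-96.3 150.1  92.3] -101.2 -90.0
165 106 [-95.3 165.3  92.2] -101.2 -89.1
180 115 [-94.4 180.2  92.4] -100.2 -88.2
195 117 [-94.5 195.1  92.3] -99.1 -87.3
210 142 [-93.6 211.2  93.4] -101.6 -84.3
225 73 [-92.7 220.3  92.6] -100.4 -85.3
t 9.78 pos [0.5297 0.1963 0.2724] lift [-112.6  205.8  272.4] q6 2.15 F [-1.6  0.  -1. ] w 0.0601
rot tool [-0.026  0.016 -0.003] shift now-frame [  2.3  23.7 195.9] after-rot-frame [ -0.8  18.6 196.4] liftx/y dirs in goal tool frame [0. 1. 0.] [ 1. -0.  0.]
```

View pics/w3.png

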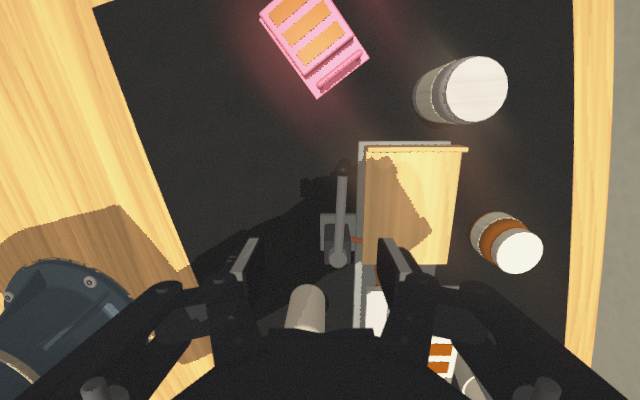

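The lever is at columns 335–347, rows 175–265, about 0.035 rad open; the gripper needs to go 18 mm to +y (tool). I go down straddling the rod.

>>> drive_tool(moves=[45, -4, 9, 10, -0.026, 0.016, 0, 45, -4, 9, 25, 0, 0, 0, 45, -2, 0, 25, 0, 0, 0, 45, 0, 0, 20, 0, 0, 0, 45, 0, 0, 0, 0, 0, 0])

```text
t: 10.2
eef_pos: [0.5431, 0.1767, 0.1854]
tool_rot: [-2.444, -1.973, 0.006]
contact_force: [-1.8, -0.2, -1.1]
width: 0.0452
```

Run:
```python
from h import *
plan(lw(-94.5,195,76),EX[:2])
```

```text
t 10.2 pos [0.5431 0.1767 0.1854] lift [-95.2 189.6 185.4] q6 2.1 F [-1.8 -0.2 -1.1] w 0.0452
rot tool [-0.003  0.002  0.006] shift now-frame [  5.7   1.  109.4] after-rot-frame [  5.4   0.7 109.4] liftx/y dirs in goal tool frame [0. 1. 0.] [ 1. -0.  0.]
```

>>> drive_tool(moves=[45, 3, 0, 20, 0, 0, 0, 45, 2, 0, 25, 0, 0, 0, 45, 0, 0, 25, 0, 0, 0, 45, 0, 0, 20, 0, 0, 0, 30, 0, 0, 10, 0, 0, 0, 25, 0, 0, 3, 0, 0, 0, 25, 0, 0, 0, 0, 0, 0])

```text
t: 10.78
eef_pos: [0.5429, 0.1747, 0.0824]
tool_rot: [2.44, 1.978, -0.006]
contact_force: [-0.5, 0.3, 0.5]
width: 0.0249
```

```bash
cat >> h.py <<'E'
def platen():
    """median z of platen patches + lever angle from top & scene"""
    o=[]
    for n in ('top','scene'):
        d=eyes.grab_frame(n)[1];W=cloud(d,eyes.camera_model(n))
        L=(W-O);x=L@EX*1e3;y=L@EY*1e3
        q=(x>-57)&(x<-42)&(y>-60)&(y<60)&(W[...,2]<.125)&(W[...,2]>.05)
        z=W[q][:,2]; o.append((n,int(q.sum()),round(float(np.median(z))*1e3,1) if len(z) else None))
        q=(x>-40)&(x<55)&(y>-25)&(y<25)&(W[...,2]<.152)&(W[...,2]>.08)
        z=W[q][:,2]; o.append(('mould',int(q.sum()),round(float(np.median(z))*1e3,1) if len(z) else None))
    s=readout.state();print('t',round(s['t'],2),o,'lift',wl(s['eef_pos']).round(1),'F',s['contact_force'].round(1),'w',round(s['width']*1e3,1))
E
python3 - <<'E'
from h import *
platen()
p,d=eyes.grab_frame('top');save('t4.png',cv2.resize(p[140:290,200:420],None,fx=3.6,fy=3.6))
plan(lw(-94.5,195,76),EX[:2])
E
```

```text
t 10.88 [('top', 265, 116.7), ('mould', 708, 144.8), ('scene', 273, 118.0), ('mould', 384, 145.4)] lift [-94.4 188.1  83.4] F [-0.5 -0.6  0.9] w 25.0
t 10.93 pos [0.5438 0.1754 0.0836] lift [-94.2 188.4  83.6] q6 2.09 F [ 1.3 -0.4  0.1] w 0.0251
rot tool [-0.     0.002  0.01 ] shift now-frame [ 6.6 -0.2  7.6] after-rot-frame [ 6.6 -0.3  7.6] liftx/y dirs in goal tool frame [0. 1. 0.] [ 1. -0.  0.]
```

View pics/t4.png

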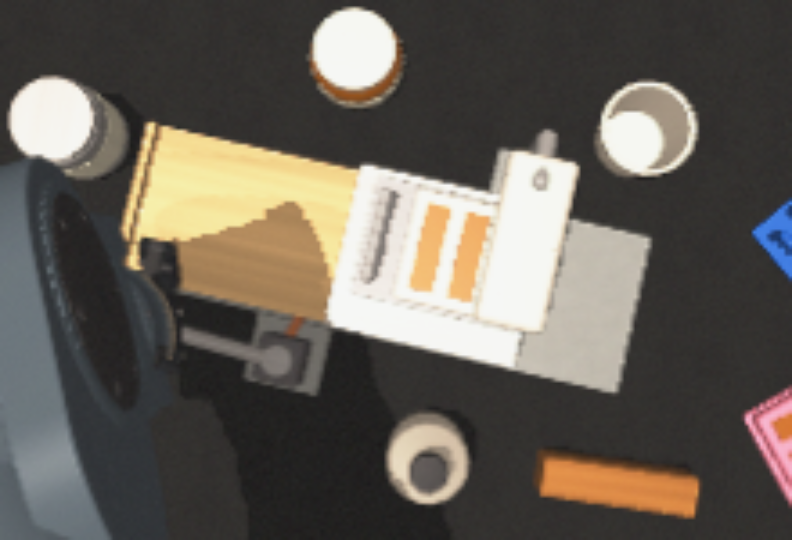

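>>> drive_tool(moves=[25, 0, 0, 7, 0, 0, 0.01, 25, 0, 4, 0, 0, 0, 0, 25, 0, 5, 0, 0, 0, 0, 25, 0, 5, 0, 0, 0, 0, 25, 0, 2, 0, 0, 0, 0, 25, 0, 0, 0, 0, 0, 0])

```text
t: 11.43
eef_pos: [0.5617, 0.172, 0.0786]
tool_rot: [2.45, 1.964, 0.001]
contact_force: [-3.8, 0.4, 1.2]
width: 0.0251
```

Run:
```python
from h import *
platen()
```

```text
t 11.53 [('top', 263, 116.6), ('mould', 710, 144.7), ('scene', 272, 117.9), ('mould', 390, 145.3)] lift [-76.2 189.1  78.6] F [-1.4 -0.4  1.6] w 25.2
```

>>> drive_tool(moves=[25, 0, 3, 0, 0, 0, 0, 25, 0, 0, 0, 0, 0, 0])

```text
t: 11.7
eef_pos: [0.5643, 0.1713, 0.0786]
tool_rot: [2.45, 1.965, 0.0]
contact_force: [-0.8, 0.2, 0.3]
width: 0.0248
```

Run:
```python
from h import *
platen()
```

```text
t 11.8 [('top', 263, 116.8), ('mould', 710, 144.8), ('scene', 275, 118.1), ('mould', 385, 145.4)] lift [-73.4 189.1  78.7] F [-0.2 -1.3 -1.3] w 24.9
```

>>> drive_tool(moves=[25, 0, 3, 0, 0, 0, 0, 25, 0, 0, 0, 0, 0, 0])

```text
t: 11.97
eef_pos: [0.5671, 0.1708, 0.0787]
tool_rot: [2.45, 1.965, 0.0]
contact_force: [-1.5, -0.3, 0.2]
width: 0.025
```

Run:
```python
from h import *
platen()
```

```text
t 12.07 [('top', 266, 116.6), ('mould', 707, 144.8), ('scene', 274, 118.0), ('mould', 393, 145.5)] lift [-70.6 189.1  78.7] F [-0.9 -0.6 -1.4] w 25.1
```

>>> drive_tool(moves=[25, 0, 3, 0, 0, 0, 0, 25, 0, 0, 0, 0, 0, 0])

```text
t: 12.23
eef_pos: [0.5699, 0.1702, 0.0787]
tool_rot: [2.45, 1.965, 0.0]
contact_force: [-1.4, -0.4, -0.8]
width: 0.0252
```

Run:
```python
from h import *
platen()
p,d=eyes.grab_frame('top');save('t5.png',cv2.resize(p[140:290,200:420],None,fx=3.6,fy=3.6))
W=cloud(d,eyes.camera_model('top'));L=W-O;x=L@EX*1e3;y=L@EY*1e3
for a in range(115,185,10):
    q=(abs(y-a)<5)&(x>-115)&(x<-40)&(W[...,2]>.084)&(W[...,2]<.104)
    if q.sum(): print(a,np.median(x[q]).round(1),q.sum())
```

```text
t 12.33 [('top', 264, 116.7), ('mould', 707, 144.6), ('scene', 274, 118.0), ('mould', 397, 145.4)] lift [-67.8 189.1  78.7] F [-1.  -0.8 -0.9] w 24.8
115 -90.1 17
125 -87.8 19
135 -84.2 16
145 -82.0 16
155 -79.5 19
165 -75.9 18
175 -79.4 1
```

View pics/t5.png

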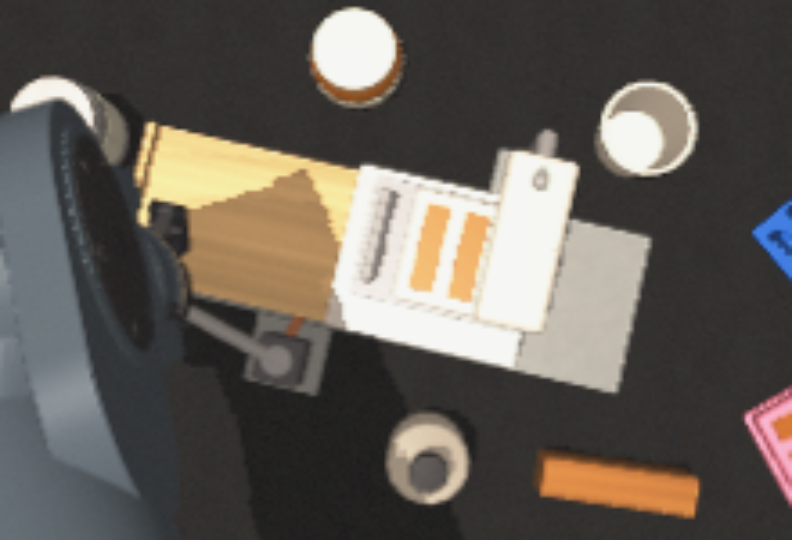

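The lever is at about 0.28 rad and follows the finger; the platen is still up.

>>> drive_tool(moves=[25, 0, 3, 0, 0, 0, 0, 25, 0, 0, 0, 0, 0, 0])

```text
t: 12.55
eef_pos: [0.5725, 0.1697, 0.0787]
tool_rot: [2.449, 1.966, -0.0]
contact_force: [-1.6, 0.4, -0.1]
width: 0.0254
```

Run:
```python
from h import *
platen();platen()
```

```text
t 12.65 [('top', 266, 116.6), ('mould', 707, 144.7), ('scene', 273, 117.8), ('mould', 391, 145.3)] lift [-65.  189.1  78.7] F [-0.6  0.2 -0.2] w 24.3
t 12.75 [('top', 266, 116.9), ('mould', 709, 144.6), ('scene', 272, 117.9), ('mould', 397, 145.5)] lift [-65.1 189.1  78.7] F [-1.1 -0.3 -0.6] w 25.0
```

>>> drive_tool(moves=[25, 0, 3, 0, 0, 0, 0, 25, 0, 0, 0, 0, 0, 0])

```text
t: 12.92
eef_pos: [0.5751, 0.169, 0.0786]
tool_rot: [2.45, 1.966, -0.001]
contact_force: [-2.2, 0.4, -0.1]
width: 0.0248
```

Run:
```python
from h import *
platen();platen()
```

```text
t 13.02 [('top', 264, 116.5), ('mould', 708, 144.6), ('scene', 271, 118.1), ('mould', 391, 145.2)] lift [-62.4 189.1  78.7] F [-2.2 -0.6 -1.1] w 24.6
t 13.12 [('top', 266, 116.6), ('mould', 704, 144.7), ('scene', 266, 117.9), ('mould', 385, 145.2)] lift [-62.4 189.1  78.8] F [-1.5  0.5 -0.1] w 25.1
```

>>> drive_tool(moves=[25, 0, 3, 0, 0, 0, 0, 25, 0, 0, 0, 0, 0, 0, 25, 0, 0, 0, 0, 0, 0])

```text
t: 13.37
eef_pos: [0.5778, 0.1684, 0.0787]
tool_rot: [2.45, 1.966, -0.001]
contact_force: [-3.3, -0.3, 0.3]
width: 0.0253
```

Run:
```python
from h import *
platen();platen()
```

```text
t 13.47 [('top', 266, 115.2), ('mould', 703, 143.4), ('scene', 278, 116.2), ('mould', 397, 143.7)] lift [-59.7 189.   78.6] F [-2.4 -0.1  0.6] w 25.0
t 13.57 [('top', 265, 114.5), ('mould', 703, 142.7), ('scene', 267, 115.7), ('mould', 412, 142.9)] lift [-59.7 189.   78.7] F [-2.1 -0.1  0.4] w 24.9
```

>>> drive_tool(moves=[25, 0, 3, 0, 0, 0, 0, 25, 0, 0, 0, 0, 0, 0, 25, 0, 0, 0, 0, 0, 0])

```text
t: 13.82
eef_pos: [0.5805, 0.1678, 0.0786]
tool_rot: [2.45, 1.967, -0.002]
contact_force: [-2.5, -0.2, -0.1]
width: 0.025
```

Run:
```python
from h import *
platen();platen()
```

```text
t 13.92 [('top', 264, 111.7), ('mould', 701, 139.4), ('scene', 270, 112.4), ('mould', 434, 139.7)] lift [-56.9 189.   78.6] F [-2.   0.7 -0.7] w 25.0
t 14.02 [('top', 263, 110.2), ('mould', 697, 138.3), ('scene', 271, 111.0), ('mould', 445, 138.4)] lift [-56.9 188.9  78.6] F [-1.7  0.3  0.1] w 25.3
```

The platen is sinking at about 13 mm/s, which is slow enough. I hold here.

>>> drive_tool(moves=[25, 0, 0, 0, 0, 0, 0, 25, 0, 0, 0, 0, 0, 0, 25, 0, 0, 0, 0, 0, 0, 25, 0, 0, 0, 0, 0, 0, 25, 0, 0, 0, 0, 0, 0, 25, 0, 0, 0, 0, 0, 0, 25, 0, 0, 0, 0, 0, 0, 25, 0, 0, 0, 0, 0, 0, 25, 0, 0, 0, 0, 0, 0, 25, 0, 0, 0, 0, 0, 0, 25, 0, 0, 0, 0, 0, 0, 25, 0, 0, 0, 0, 0, 0])

```text
t: 15.02
eef_pos: [0.5804, 0.1678, 0.0787]
tool_rot: [2.449, 1.967, -0.002]
contact_force: [-2.2, 0.4, -0.5]
width: 0.0249
```

Run:
```python
from h import *
platen();platen()
```

```text
t 15.12 [('top', 259, 98.4), ('mould', 683, 126.2), ('scene', 265, 98.9), ('mould', 519, 126.7)] lift [-56.9 189.   78.7] F [-1.2  0.9 -1.4] w 25.1
t 15.22 [('top', 258, 97.1), ('mould', 680, 125.2), ('scene', 266, 98.1), ('mould', 532, 125.8)] lift [-56.9 189.   78.7] F [-2.9  0.2  0.3] w 25.1
```

>>> drive_tool(moves=[25, 0, 0, 0, 0, 0, 0, 25, 0, 0, 0, 0, 0, 0, 25, 0, 0, 0, 0, 0, 0, 25, 0, 0, 0, 0, 0, 0, 25, 0, 0, 0, 0, 0, 0, 25, 0, 0, 0, 0, 0, 0, 25, 0, 0, 0, 0, 0, 0, 25, 0, 0, 0, 0, 0, 0, 25, 0, 0, 0, 0, 0, 0, 25, 0, 0, 0, 0, 0, 0, 25, 0, 0, 0, 0, 0, 0, 25, 0, 0, 0, 0, 0, 0, 25, 0, 0, 0, 0, 0, 0, 25, 0, 0, 0, 0, 0, 0, 25, 0, 0, 0, 0, 0, 0, 25, 0, 0, 0, 0, 0, 0, 25, 0, 0, 0, 0, 0, 0, 25, 0, 0, 0, 0, 0, 0, 25, 0, 0, 0, 0, 0, 0, 25, 0, 0, 0, 0, 0, 0])

```text
t: 16.88
eef_pos: [0.5804, 0.1678, 0.0787]
tool_rot: [2.449, 1.967, -0.002]
contact_force: [-2.9, 0.6, -0.1]
width: 0.025
```

Run:
```python
from h import *
platen();platen()
```

```text
t 16.98 [('top', 246, 78.1), ('mould', 617, 106.1), ('scene', 264, 78.8), ('mould', 630, 106.7)] lift [-56.9 189.   78.7] F [-2.1 -0.2  0.1] w 25.2
t 17.08 [('top', 245, 77.0), ('mould', 606, 105.0), ('scene', 262, 77.8), ('mould', 612, 105.7)] lift [-56.9 189.   78.7] F [-1.4  0.8  0. ] w 24.9
```

>>> drive_tool(moves=[25, 0, 0, 0, 0, 0, 0, 25, 0, 0, 0, 0, 0, 0, 25, 0, 0, 0, 0, 0, 0, 25, 0, 0, 0, 0, 0, 0, 25, 0, 0, 0, 0, 0, 0, 25, 0, 0, 0, 0, 0, 0, 25, 0, 0, 0, 0, 0, 0, 25, 0, 0, 0, 0, 0, 0, 25, 0, 0, 0, 0, 0, 0, 25, 0, 0, 0, 0, 0, 0, 25, 0, 0, 0, 0, 0, 0, 25, 0, 0, 0, 0, 0, 0, 25, 0, 0, 0, 0, 0, 0, 25, 0, 0, 0, 0, 0, 0, 25, 0, 0, 0, 0, 0, 0, 25, 0, 0, 0, 0, 0, 0, 25, 0, 0, 0, 0, 0, 0, 25, 0, 0, 0, 0, 0, 0, 25, 0, 0, 0, 0, 0, 0, 25, 0, 0, 0, 0, 0, 0])

```text
t: 18.75
eef_pos: [0.5804, 0.1678, 0.0787]
tool_rot: [2.449, 1.967, -0.002]
contact_force: [-2.7, 0.3, -0.0]
width: 0.025
```

Run:
```python
from h import *
platen();platen()
```

```text
t 18.85 [('top', 239, 62.0), ('mould', 542, 90.3), ('scene', 261, 62.9), ('mould', 583, 91.7)] lift [-56.9 189.   78.7] F [-2.3 -0.9 -0.3] w 25.3
t 18.95 [('top', 240, 62.0), ('mould', 545, 90.2), ('scene', 259, 63.0), ('mould', 574, 91.5)] lift [-56.9 189.   78.7] F [-2.   0.1 -0.8] w 24.8
```

>>> drive_tool(moves=[25, 0, 0, 0, 0, 0, 0, 25, 0, 0, 0, 0, 0, 0, 25, 0, 0, 0, 0, 0, 0, 25, 0, 0, 0, 0, 0, 0, 25, 0, 0, 0, 0, 0, 0, 25, 0, 0, 0, 0, 0, 0, 25, 0, 0, 0, 0, 0, 0])

```text
t: 19.53
eef_pos: [0.5804, 0.1678, 0.0787]
tool_rot: [2.449, 1.967, -0.002]
contact_force: [-2.2, 0.1, -0.1]
width: 0.0253
```

Run:
```python
from h import *
platen();platen()
```

```text
t 19.63 [('top', 239, 62.0), ('mould', 547, 90.2), ('scene', 260, 63.3), ('mould', 574, 91.6)] lift [-56.9 189.   78.7] F [-2.4  0.1  0.5] w 25.1
t 19.73 [('top', 240, 61.8), ('mould', 546, 90.2), ('scene', 261, 63.2), ('mould', 570, 91.6)] lift [-56.9 189.   78.7] F [-3.5  0.6 -0.2] w 25.0
```

The platen is fully down (62 mm in the top view) with the mould on it. I swing the lever home.

>>> drive_tool(moves=[25, 0, -6, 0, 0, 0, 0, 25, 0, -8, 0, 0, 0, 0, 25, 0, -8, 0, 0, 0, 0, 25, 0, -8, 0, 0, 0, 0, 25, 0, -8, 0, 0, 0, 0, 25, 0, -4, 0, 0, 0, 0, 25, 0, 0, 0, 0, 0, 0])

```text
t: 20.32
eef_pos: [0.5372, 0.1783, 0.0798]
tool_rot: [2.447, 1.965, 0.006]
contact_force: [3.4, -0.7, -1.3]
width: 0.0251
```

Run:
```python
from h import *
plan(lw(-103,189,78.6),EX[:2])
```

```text
t 20.32 pos [0.5372 0.1783 0.0798] lift [-101.3  189.9   79.8] q6 2.11 F [ 3.4 -0.7 -1.3] w 0.0251
rot tool [ 0.005 -0.001  0.001] shift now-frame [-0.9 -1.7  1.2] after-rot-frame [-0.9 -1.7  1.2] liftx/y dirs in goal tool frame [0. 1. 0.] [ 1. -0.  0.]
```

>>> drive_tool(moves=[25, 0, -2, 0, 0, 0, 0, 25, 0, 0, 0, 0, 0, 0])

```text
t: 20.48
eef_pos: [0.5353, 0.1788, 0.0801]
tool_rot: [2.446, 1.964, 0.007]
contact_force: [4.5, -0.3, -2.7]
width: 0.025
```

>>> drive_tool(moves=[25, 0, -2, 0, 0, 0, 0, 25, 0, 0, 0, 0, 0, 0])

```text
t: 20.65
eef_pos: [0.5354, 0.1788, 0.0803]
tool_rot: [2.444, 1.961, 0.011]
contact_force: [4.2, 0.0, -1.9]
width: 0.0248
```

>>> drive_tool(moves=[25, 0, -3, 0, 0, 0, 0, 25, 0, -3, 0, 0, 0, 0])

```text
t: 20.82
eef_pos: [0.534, 0.1792, 0.0807]
tool_rot: [2.44, 1.955, 0.019]
contact_force: [27.2, -5.4, -21.8]
width: 0.0249
```

Run:
```python
from h import *
platen()
p,d=eyes.grab_frame('top');save('t6.png',cv2.resize(p[140:290,200:420],None,fx=3.6,fy=3.6))
W=cloud(d,eyes.camera_model('top'));L=W-O;x=L@EX*1e3;y=L@EY*1e3
X=[];Y=[]
for a in range(115,185,10):
    q=(abs(y-a)<5)&(x>-125)&(x<-70)&(W[...,2]>.084)&(W[...,2]<.104)
    if q.sum()>5: print(a,np.median(x[q]).round(1),q.sum())
```

```text
t 20.92 [('top', 240, 62.0), ('mould', 544, 90.5), ('scene', 259, 63.1), ('mould', 578, 91.8)] lift [-104.5  190.    80.8] F [ 22.8  -5.4 -13.2] w 25.2
115 -96.0 17
125 -95.1 16
135 -95.5 17
145 -95.7 18
155 -95.5 16
165 -95.9 16
175 -93.7 15
```

The lever is against its stop (force rose to 27 N, rod parallel to lift y). I back off, rise and re-measure the mould.

>>> drive_tool(moves=[25, 0, 5, 0, 0, 0, 0, 27, 0, 1.5, -2, 0, 0, 0, 27, 0, 0, -10, 0, 0, 0, 27, 0, 0, -25, 0, 0, 0, 27, 0, 0, -35, 0, 0, 0, 27, 0, 0, -35, 0, 0, 0, 60, 0, 0, -30, 0, 0, 0, 70, 0, 0, 0, 0, 0, 0])

```text
t: 21.63
eef_pos: [0.5336, 0.177, 0.2248]
tool_rot: [2.444, 1.957, 0.006]
contact_force: [1.1, 1.0, 1.0]
width: 0.0503
```

```bash
cat >> h.py <<'E'
def mould(n):
    s=readout.state();p,d=eyes.grab_frame(n);W=cloud(d,eyes.camera_model(n),s)
    L=W-O;x=L@EX*1e3;y=L@EY*1e3;z=W[...,2]*1e3
    for nm,(a,b) in dict(bail=(98,112),mould=(84,96),tray=(63,72)).items():
        q=(abs(x)<62)&(y>-80)&(y<232)&(z>a)&(z<b)
        if nm!='tray':
            q=cv2.morphologyEx(q.astype(np.uint8),cv2.MORPH_CLOSE,np.ones((3,3)))*q
        k,l,st,_=cv2.connectedComponentsWithStats(q.astype(np.uint8))
        if k<2: continue
        i=1+st[1:,4].argmax();P=np.stack([x[l==i],y[l==i]],1).astype(np.float32);r=cv2.minAreaRect(P)
        print(n,nm,len(P),'lift c',np.round(r[0],1),np.round(r[1],1),round(r[2],1),'min',P.min(0).round(1),'max',P.max(0).round(1),'z',np.median(z[l==i]).round(1))
    return p,d
E
python3 - <<'E'
from h import *
p,d=mould('top');save('t7.png',cv2.resize(p[140:290,200:420],None,fx=3.6,fy=3.6))
mould('scene')
W=cloud(d,eyes.camera_model('top'));L=W-O;x=L@EX*1e3;y=L@EY*1e3
for a in range(115,225,15):
    q=(abs(y-a)<5)&(x>-125)&(x<-70)&(W[...,2]>.084)&(W[...,2]<.104)
    if q.sum()>5: print(a,np.median(x[q]).round(1),q.sum())
plan(lw(9,45,160),EY[:2])
E
```

```text
top bail 78 lift c [ 9.6 45.1] [ 7.8 66.5] 89.6 min [-23.6  41. ] max [42.8 49. ] z 104.5
top mould 631 lift c [ 9.1 -4.5] [57.4 79.8] 89.0 min [-31.2 -32.8] max [49.4 24.6] z 90.2
top tray 412 lift c [-6.4 27.7] [129.8  85.1] 34.2 min [-58.6 -42.2] max [59.6 67.3] z 67.0
scene bail 15 lift c [-17.2  46.3] [7.5 8.3] 18.0 min [-21.9  42. ] max [-13.2  51. ] z 104.9
scene mould 1111 lift c [ 11.1 -19.4] [94.5 80.8] 89.9 min [-29.4 -66.7] max [51.5 27.8] z 91.4
scene tray 621 lift c [1. 2.] [144.6 119.5] 89.8 min [-58.6 -70.4] max [60.9 74.4] z 65.9
115 -95.8 17
130 -94.5 16
145 -95.6 18
160 -95.2 15
175 -95.6 16
190 -95.5 18
205 -95.5 19
t 21.73 pos [0.5327 0.1766 0.2203] lift [-105.4  187.3  220.3] q6 2.12 F [-0.5 -0.3 -0.4] w 0.0646
rot tool [ 1.000e-02 -1.000e-03  1.569e+00] shift now-frame [-141.7  114.2   62. ] after-rot-frame [114.4 142.3  60.3] liftx/y dirs in goal tool frame [ 1. -0.  0.] [ 0. -1.  0.]
```

View pics/t7.png

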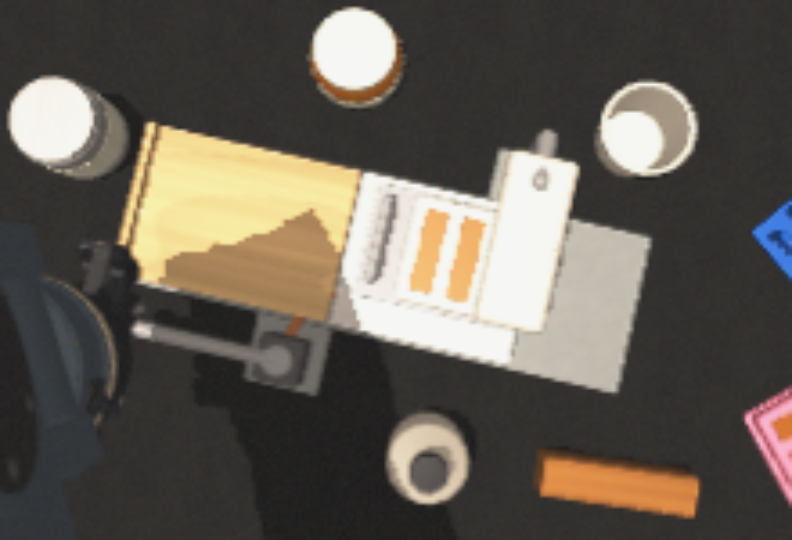

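The lever is home and the bail sits at lift (9.6, 45.1), about 104 mm high, tray aligned. I turn the gripper by −1.57 (the other way would exceed joint 6's range).

>>> drive_tool(moves=[40, 0, 0, 0, 0, 0, -0.1208, 40, 0, 0, 0, 0, 0, -0.1208, 40, 0, 0, 0, 0, 0, -0.1208, 40, 0, 0, 0, 0, 0, -0.1208, 40, 0, 0, 0, 0, 0, -0.1208, 40, 0, 0, 0, 0, 0, -0.1208, 40, 0, 0, 0, 0, 0, -0.1208, 40, 0, 0, 0, 0, 0, -0.1208, 40, 0, 0, 0, 0, 0, -0.1208, 40, 0, 0, 0, 0, 0, -0.1208, 40, 0, 0, 0, 0, 0, -0.1208, 40, 0, 0, 0, 0, 0, -0.1208, 40, 0, 0, 0, 0, 0, -0.1208, 40, 0, 0, 0, 0, 0, 0])

```text
t: 22.9
eef_pos: [0.52, 0.1742, 0.206]
tool_rot: [-0.257, -3.108, 0.027]
contact_force: [-0.0, 0.8, -0.9]
width: 0.0399
```

Run:
```python
from h import *
plan(lw(9.5,45,160),EY[:2])
```

```text
t 22.9 pos [0.52   0.1742 0.206 ] lift [-117.3  182.2  206. ] q6 0.49 F [-0.   0.8 -0.9] w 0.0399
rot tool [-0.02  -0.021  0.054] shift now-frame [-120.3 -142.9   46.1] after-rot-frame [-126.8 -137.2   46. ] liftx/y dirs in goal tool frame [-1.  0.  0.] [-0.  1.  0.]
```

>>> drive_tool(moves=[40, -18, -20, 0, -0.02, -0.021, 0.054, 40, -22, -24, 0, 0, 0, 0, 40, -22, -24, 3, 0, 0, 0, 40, -22, -24, 8, 0, 0, 0, 40, -22, -23, 10, 0, 0, 0, 40, -14, -15, 10, 0, 0, 0, 40, 0, 0, 0, 0, 0, 0, 40, 0, 0, 0, 0, 0, 0])

```text
t: 23.57
eef_pos: [0.6066, 0.0151, 0.167]
tool_rot: [-0.395, -3.105, 0.001]
contact_force: [0.0, -0.5, 0.1]
width: 0.0405
```

Run:
```python
from h import *
plan(lw(9.5,45,92),EY[:2])
p,d=mould('wrist');save('w5.png',p)
```

```text
t 23.57 pos [0.6066 0.0151 0.167 ] lift [  1.8  45.5 167. ] q6 0.28 F [ 0.  -0.5  0.1] w 0.0405
rot tool [-0.002 -0.011 -0.035] shift now-frame [-8.6 -0.1 74.9] after-rot-frame [-7.7 -0.5 75. ] liftx/y dirs in goal tool frame [-1.  0.  0.] [-0.  1.  0.]
wrist bail 837 lift c [ 7.6 46.7] [ 8.  67.7] 89.6 min [-26.2  42.6] max [41.4 50.8] z 104.4
wrist mould 9334 lift c [  6.8 -19.8] [92.2 79.5] 89.6 min [-33.2 -65.8] max [46.9 26.5] z 89.4
wrist tray 3154 lift c [ 6.5 -5.2] [125.  88.] 88.9 min [-37.7 -66.9] max [51.7 57.4] z 67.1
```

View pics/w5.png

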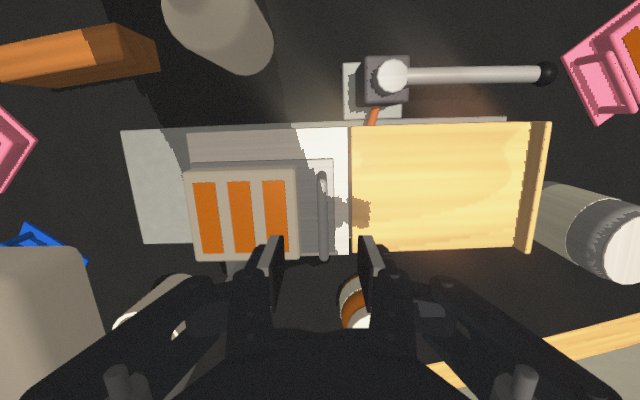

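The bail bar (column 323, rows 172–262) lies between the fingers (275 and 365). I go down.

>>> drive_tool(moves=[34, -6, 1, 15, 0, -0.011, -0.035, 34, 0, 0, 22, 0, 0, 0, 34, 0, 0, 20, 0, 0, 0, 34, 0, 0, 8, 0, 0, 0, 34, 0, 0, 0, 0, 0, 0])

```text
t: 24.03
eef_pos: [0.6109, 0.0192, 0.1014]
tool_rot: [0.347, 3.122, -0.001]
contact_force: [0.5, 0.2, -0.3]
width: 0.0342
```

Run:
```python
from h import *
plan(lw(8.5,46,92),EY[:2])
```

```text
t 24.03 pos [0.6109 0.0192 0.1014] lift [  5.1  50.5 101.4] q6 0.25 F [ 0.5  0.2 -0.3] w 0.0342
rot tool [-0.001  0.001 -0.003] shift now-frame [-3.4 -4.5  9.4] after-rot-frame [-3.4 -4.5  9.4] liftx/y dirs in goal tool frame [-1.  0.  0.] [-0.  1.  0.]
```

>>> drive_tool(moves=[34, -3, -4.5, 0, 0, 0, 0, 34, 0, 0, 5, 0, 0, 0, 34, 0, 0, 4, 0, 0, 0, 34, 0, 0, 0, 0, 0, 0])

```text
t: 24.37
eef_pos: [0.6138, 0.0153, 0.095]
tool_rot: [0.347, 3.119, -0.0]
contact_force: [-0.1, -0.4, 0.5]
width: 0.0338
```

Run:
```python
from h import *
plan(lw(8.5,46,92),EY[:2])
```

```text
t 24.37 pos [0.6138 0.0153 0.095 ] lift [ 8.7 47.3 95. ] q6 0.25 F [-0.1 -0.4  0.5] w 0.0338
rot tool [ 0.     0.004 -0.003] shift now-frame [ 0.2 -1.3  3. ] after-rot-frame [ 0.2 -1.3  3. ] liftx/y dirs in goal tool frame [-1.  0.  0.] [-0.  1.  0.]
```

>>> drive_tool(moves=[34, 0, -1, 3, 0, 0, 0, 2, 0, 0, 0, 0, 0, 0, 2, 0, 0, 0, 0, 0, 0, 2, 0, 0, 0, 0, 0, 0, 2, 0, 0, 0, 0, 0, 0, 2, 0, 0, 0, 0, 0, 0, 2, 0, 0, 0, 0, 0, 0, 2, 0, 0, 0, 0, 0, 0])

```text
t: 25.03
eef_pos: [0.6143, 0.0141, 0.0931]
tool_rot: [0.348, 3.117, 0.0]
contact_force: [0.1, -0.1, -1.5]
width: 0.005
```

Run:
```python
from h import *
plan(lw(4,204,92),EY[:2])
p,d=mould('wrist');save('w6.png',p)
```

```text
t 25.03 pos [0.6143 0.0141 0.0931] lift [ 9.5 46.3 93.1] q6 0.25 F [ 0.1 -0.1 -1.5] w 0.005
rot tool [ 0.001  0.005 -0.004] shift now-frame [  6.1 157.7   1.2] after-rot-frame [  5.5 157.7   1.1] liftx/y dirs in goal tool frame [-1.  0.  0.] [-0.  1.  0.]
wrist bail 2095 lift c [ 6.2 44.6] [30.6 63.5] 70.4 min [-26.4  30. ] max [40.3 62.6] z 104.7
wrist mould 18186 lift c [  7.2 -20.2] [92.2 80.6] 89.5 min [-33.4 -66.3] max [47.2 26.3] z 89.4
wrist tray 4449 lift c [-9.5 -5.6] [125.   54.8] 89.4 min [-37.3 -67.8] max [18.2 57.1] z 67.1
```

View pics/w6.png

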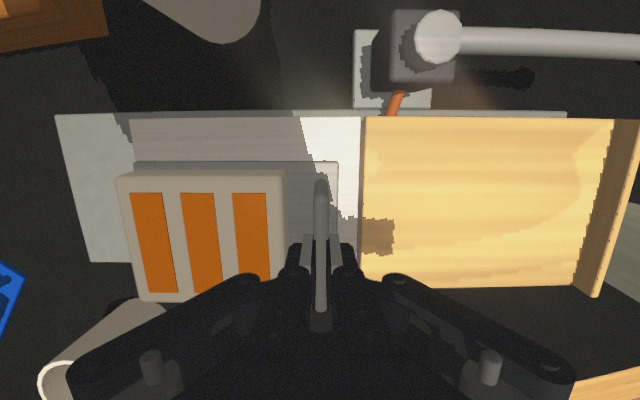

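The fingers hold the bar (column 320). I start drawing.

>>> drive_tool(moves=[2, 0, 4, 0, 0, 0, 0, 2, 0, 8, 0, 0, 0, 0, 2, 0, 8, 0, 0, 0, 0, 2, 0, 8, 0, 0, 0, 0, 2, 0, 4, 0, 0, 0, 0, 2, 0, 0, 0, 0, 0, 0])

```text
t: 25.58
eef_pos: [0.6219, 0.0486, 0.093]
tool_rot: [0.348, 3.117, -0.001]
contact_force: [-0.8, -2.6, 0.6]
width: 0.0051
```

Run:
```python
from h import *
plan(lw(5,204,92),EY[:2])
p,d=mould('wrist');save('w7.png',p)
```

```text
t 25.58 pos [0.6219 0.0486 0.093 ] lift [ 9.5 81.6 93. ] q6 0.3 F [-0.8 -2.6  0.6] w 0.0051
rot tool [-0.     0.005 -0.004] shift now-frame [  5.  122.4   1. ] after-rot-frame [  4.5 122.4   1. ] liftx/y dirs in goal tool frame [-1.  0.  0.] [-0.  1.  0.]
wrist bail 2097 lift c [ 6.5 83.5] [63.5 30.7] 19.1 min [-26.4  65.5] max [40.8 98. ] z 104.7
wrist mould 18116 lift c [ 7.2 15.2] [92.  80.3] 89.6 min [-33.2 -31. ] max [47.1 61.4] z 89.4
wrist tray 4451 lift c [-9.3 29.8] [125.   55.1] 89.4 min [-37.3 -32.5] max [18.5 92.4] z 67.0
```

The tray follows (moved 35 mm). Continue by 122 mm.

>>> drive_tool(moves=[2, 0.5, 5, 0, 0, 0, 0, 2, 0.5, 9, 0, 0, 0, 0, 2, 0.5, 9, 0, 0, 0, 0, 2, 0.5, 9, 0, 0, 0, 0, 2, 0.5, 9, 0, 0, 0, 0, 2, 0.5, 9, 0, 0, 0, 0, 2, 0.5, 9, 0, 0, 0, 0, 2, 0.5, 9, 0.5, 0, 0, 0, 2, 0, 9, 0.5, 0, 0, 0, 2, 0, 9, 0.5, 0, 0, 0, 2, 0, 9, 0.5, 0, 0, 0, 2, 0, 9, 0.5, 0, 0, 0, 2, 0, 9, 0, 0, 0, 0, 2, 0, 5, 0, 0, 0, 0, 2, 0, 0, 0, 0, 0, 0])

```text
t: 26.88
eef_pos: [0.6464, 0.1766, 0.0913]
tool_rot: [0.348, 3.115, -0.005]
contact_force: [-0.0, -1.7, -0.5]
width: 0.0053
```

Run:
```python
from h import *
plan(lw(5,204,92),EY[:2])
p,d=mould('wrist');save('w8.png',p)
```

```text
t 26.88 pos [0.6464 0.1766 0.0913] lift [  5.7 211.8  91.3] q6 0.49 F [-0.  -1.7 -0.5] w 0.0053
rot tool [-0.002  0.007 -0.004] shift now-frame [ 0.6 -7.9 -0.6] after-rot-frame [ 0.7 -7.8 -0.7] liftx/y dirs in goal tool frame [-1.  0.  0.] [-0.  1.  0.]
wrist bail 2099 lift c [  2.9 210.2] [30.8 64.3] 70.6 min [-30.2 195.7] max [ 36.8 228.2] z 102.0
wrist mould 17521 lift c [  3.4 145.6] [92.1 80.1] 89.3 min [-37.1  99.6] max [ 42.9 191.8] z 86.5
wrist tray 4397 lift c [-12.6 160.4] [124.4  56.1] 89.6 min [-41.   98.4] max [ 15.7 222.7] z 64.3
```

View pics/w8.png

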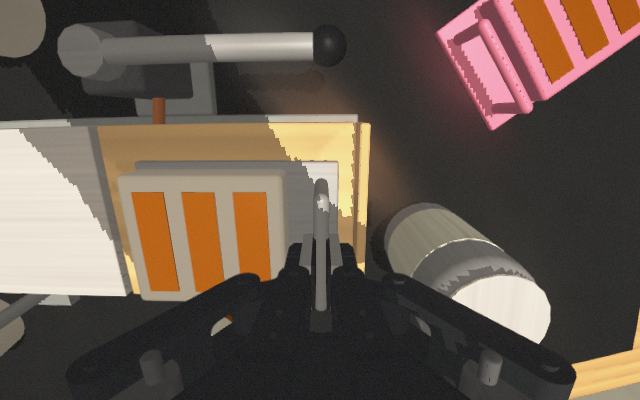

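The whole tray is on the board with its centre at y ≈ 160; I nudge it back 6 mm for margin, release and rise.

>>> drive_tool(moves=[2, 0, -3, 0, 0, 0, 0, 2, 0, -3, 0, 0, 0, 0, 2, 0, 0, 0, 0, 0, 0, 30, 0, 0, 0, 0, 0, 0, 30, 0, 0, 0, 0, 0, 0, 30, 0, 0, 0, 0, 0, 0, 30, 0, 0, 0, 0, 0, 0, 30, 0, 0, -4, 0, 0, 0, 30, 0, 0, -8, 0, 0, 0, 30, 0, 0, -20, 0, 0, 0, 30, 0, 0, -30, 0, 0, 0, 30, 0, 0, -35, 0, 0, 0, 30, 0, 0, -35, 0, 0, 0, 30, 0, 0, 0, 0, 0, 0])

```text
t: 28.1
eef_pos: [0.6417, 0.1688, 0.2303]
tool_rot: [0.351, 3.119, -0.005]
contact_force: [1.3, -0.0, 0.8]
width: 0.0297
```

Run:
```python
from h import *
p,d=mould('wrist');save('w9.png',p)
p,d=mould('scene');save('s9.png',p)
W=cloud(d,eyes.camera_model('scene'));L=W-O;x=L@EX*1e3;y=L@EY*1e3
for a in range(115,225,15):
    q=(abs(y-a)<5)&(x>-125)&(x<-70)&(W[...,2]>.084)&(W[...,2]<.104)
    if q.sum()>5: print(a,np.median(x[q]).round(1),q.sum())
p,d=mould('top');save('t9.png',p);platen()
W=cloud(d,eyes.camera_model('top'));L=W-O;x=L@EX*1e3;y=L@EY*1e3
for a in range(115,225,15):
    q=(abs(y-a)<5)&(x>-125)&(x<-70)&(W[...,2]>.084)&(W[...,2]<.104)
    if q.sum()>5: print(a,np.median(x[q]).round(1),q.sum())
def sel(a):
    q=(W[...,2]>a[0])&(W[...,2]<a[1])&(W[...,0]>a[2])&(W[...,0]<a[3])&(W[...,1]>a[4])&(W[...,1]<a[5])
    k,l,st,_=cv2.connectedComponentsWithStats(q.astype(np.uint8));i=1+st[1:,4].argmax();P=W[l==i]
    return len(P),cv2.minAreaRect((P[:,:2]*1000).astype(np.float32)),np.median(P[:,2])
for nm,a in dict(block=(.05,.07,.35,.5,-.3,-.07),bottle=(.12,.18,.4,.52,-.1,.1),can=(.1,.13,.6,.75,.15,.3),jar=(.06,.09,.7,.82,-.05,.1),cup=(.075,.1,.66,.8,-.25,-.1)).items(): print(nm,sel(a))
```

```text
wrist bail 514 lift c [  4.1 206.3] [ 7.9 67. ] 89.6 min [-29.4 202.2] max [ 37.6 210.3] z 101.3
wrist mould 6321 lift c [  3.7 140. ] [91.3 79.1] 89.6 min [-36.1  94.6] max [ 43.4 185.7] z 86.4
wrist tray 1859 lift c [  3.4 154.9] [ 87.  123.6] 0.0 min [-40.2  93.1] max [ 46.8 216.7] z 64.2
scene bail 73 lift c [  8.2 206. ] [10.3 65. ] 89.0 min [-24.3 201.1] max [ 40.7 211.7] z 103.0
scene mould 787 lift c [  7.4 140.3] [95.3 79.5] 89.6 min [-32.6  92.8] max [ 47.3 187.9] z 88.7
scene tray 1243 lift c [1.2 1. ] [143.7 119.5] 89.9 min [-58.5 -70.9] max [61.  72.9] z 64.5
115 -93.6 14
130 -93.1 16
145 -95.6 15
160 -93.0 15
175 -94.7 15
190 -93.7 14
205 -95.4 15
220 -93.8 12
top bail 26 lift c [-16.2 204.9] [ 7.1 21.8] 87.7 min [-27.2 201.3] max [ -5.3 208.5] z 103.1
top mould 908 lift c [  6.1 138.2] [79.3 92.6] 0.2 min [-33.6  91.9] max [ 45.8 184.4] z 87.3
top tray 107 lift c [-20.  177.5] [74.5 35.2] 89.8 min [-37.7 140.3] max [ -2.3 214.8] z 65.0
t 28.35 [('top', 239, 61.9), ('mould', 0, None), ('scene', 256, 63.2), ('mould', 0, None)] lift [  0.7 202.1 221.5] F [-0.4  0.2  0.6] w 29.9
115 -95.5 18
130 -95.3 16
145 -96.0 17
160 -94.8 16
175 -95.6 16
190 -95.2 17
205 -96.0 18
220 -95.0 12
block (486, ((427.3028869628906, -170.40200805664062), (120.42444610595703, 30.423938751220703), 82.24710845947266), np.float64(0.0597944227020446))
bottle (153, ((451.1939392089844, -21.896909713745117), (30.283414840698242, 34.565711975097656), 26.81352996826172), np.float64(0.16268782510577673))
can (25, ((623.6336059570312, 174.573974609375), (7.073648452758789, 21.849761962890625), 75.34454345703125), np.float64(0.10316668032428133))
jar (416, ((761.3443603515625, 33.331031799316406), (62.94095230102539, 58.12532043457031), 0.2897341847419739), np.float64(0.0751475530396411))
cup (149, ((699.58203125, -188.52926635742188), (69.15745544433594, 68.99684143066406), 89.8666000366211), np.float64(0.08452052855730219))
```

View pics/s9.png

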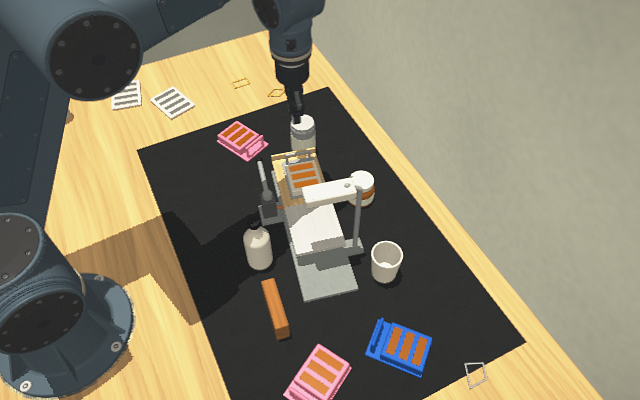

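View pics/w9.png

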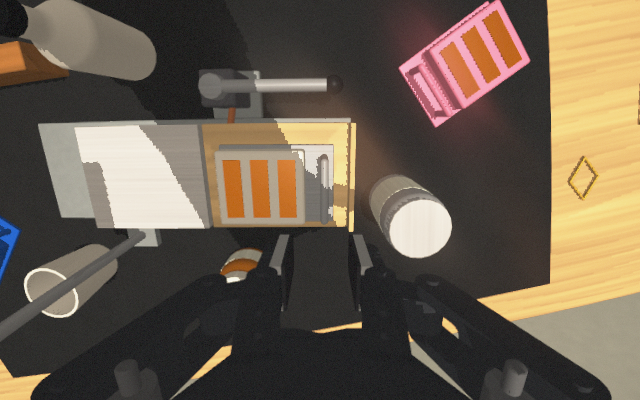

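The tray lies flat on the board with its centre at about lift (5, 154). The lever is home, the platen is down, and the block is clear on the bench. I hand the job in.

```bash
python3 -c "
from rig import job
print(job.finish_job())"
```

```text
the job is handed in; nothing more can be done
None
```

I finished the task and handed it in at about 28 s of the 72 s allowed. No verdict is reported; the state below is from my own last measurements.

**What I did**
- I drew the safety block out from under the raised platen and set it down on the bench.
- I nudged the lever open in 3 mm steps until the platen sank at about 10–14 mm/s, and held it there until the platen was fully down. The mould was on it.
- I pushed the lever back against its stop, then drew the tray along by its bail onto the board and moved it back 6 mm for margin.

**Last checks**
- **Platen:** its top is at 62 mm in the top camera and 63 mm in the scene camera, so it is fully down.
- **Lever:** it measures parallel to lift +y within about 0.02 rad.
- **Tray:** the centre is at about lift x 3–7 mm, y 153–155 mm. It is straight within about 0.01 rad and lies at board height.
- **Block:** it lies flat on the bench at about (0.427, -0.170), clear of the lift.
- **Cup, bottle and jar:** each is within about 2 mm of where it started.

**What was off**
- The gripper hid the can in the last top view, so my position check on it returned something else. The last pictures show it upright and in place, and I felt no contact.
- The cameras disagree by a few millimetres on the tray, which is well inside the tolerances.
- Setting the block down pushed on the bench with about 57 N through the block for a moment. That is below the 120 N wrist limit.

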